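# Wedge the drilling jig's plate off its rests and hold it

## Robot

A 6-joint arm with a two-finger parallel gripper is mounted at the origin on a cart in front of the work surface, level with it; the furniture and walls round the work are solid. World frame = base frame: x ahead of the robot, y to its left, z up, the work surface at z = 0. Lengths are in m, angles in rad, forces in N, time in s.
With the tool pointing down it reaches from about 0.3 to 0.75 m from the base axis. Payload 8.5 kg.
Tool frame: the origin (TCP) lies at the very end of the fingers, on their centre line; the grasp point (between the pads) lies 19 mm behind it; z points along the fingers, y is the direction in which the jaws open and shut (so a half turn about z gives the same grasp; the last joint's range is limited). The gripper opens to 88 mm and grips with 3 to 60 N. Pads are 18 mm wide; open, the fingers measure 123 mm over their backs; the gripper's body (75 mm by 187 mm) begins 45 mm behind the grasp point.
Start: joints at [-1.555, 0.381, 1.297, -0, 1.464, -0.215], TCP at [0.126, -0.535, 0.239] pointing down, gripper open.
Joint ranges: [-3.11, 3.11], [-0.89, 2.33], [0.22, 2.48], [-1.42, 4.56], [0.17, 2.85], [-2.88, 2.88]. Speed limits (rad/s): [2.39, 2.39, 3.14, 3.14, 3.14, 3.14].

## Interface

Orientations are given as a unit quaternion [x, y, z, w].
In Python, from workcell import state, read_camera, camera_model, ctrl, recognise gives the robot as it stands.
- The arm moves only by the shell command python3 -m handwheel 'ROWS' [FORCE]. ROWS is JSON, a list of rows, each an object with "fingers": the opening, from 0 (shut) to 1 (fully open); "offset": the shift along the tool's x, y, z in cm, a list of three; "dr": the turn, a rotation vector about the tool's x, y, z in rad, a list of three. A call has 1 to 10 rows; each row shifts and turns the commanded pose from where the row before left it, along the tool's axes as they then stand; what a row does not reach is not made up. A row lasts 1/10 s, in which the tool goes at most 50 mm and 8.59 degrees, less where a joint would pass 70% of its speed; a pose out of reach is approached as far as the arm can. A call is refused whole if a number of a shift passes 5 or a number of a turn 0.15, either way. A call with a gripper value outside its range is refused whole. The fingers move at their own pace and stop on an object; FORCE is the grip in N (left out, the last holds). Time passes only in rows, so rows that do not move let the fingers close. It gives the time, the measured TCP pose, the force and the opening at its end, in the units of the state.
- state(): the state, without advancing time (a new reading comes with each control period).
- read_camera(name): name is "scene" or "top" or "wrist"; returns the picture (480x640x3 uint8, blue, green, red); there is no depth.
- camera_model(name): a dict with "fx", "fy", "cx", "cy" (pixels), "dist" ([k1, k2, p1, p2, k3] as OpenCV has them; the pictures are not rectified), "world_from_camera" (4x4, takes a point from camera to world coordinates). Camera axes: x right, y down, z forward; pixel columns grow to the right and rows downward; lengths in m; the calibration is good to about 2 mm. A picture is of the moment at which its call begins: read the wrist's pose just before it. camera_model takes no time and is no camera call; for the wrist camera it gives the pose at the moment of the call.
- ctrl.sign_off(): hands the job in, once; it reports no verdict.
Trained networks look in the newest picture that a camera, given by its name, has taken for a name from the list of things; names that differ only in an ending like _2 or _b are one class to them, and where a whole thing is asked for, a point or a joint stands for the part that bears it (a point fixed in the world has none). Each returns a list of dicts, best first, with "conf" (0 to 1); they miss things now and then, are a little off and sometimes report something else, mostly with a low value. They report only what shows in the picture. A call takes as long as a camera call. They do not tell look-alikes from the thing itself.
- recognise(name, camera): "location" ([row, column] in pixels, amid what is visible of it).
The state is a dict: "time": time; "q": joint angles; "joint_vel": joint speeds; "joint_torque": joint torques, N m; "tcp_pos": TCP position; "tool_rot": TCP orientation; "ft_force": force on the tool from outside, world axes, zero at the start; "wrist_torque": the same for the moment, N m; "opening": finger opening in m.
Only numpy, scipy, OpenCV 4.12 (cv2) and the standard library are available. Lean on these libraries where they do the work, as an engineer would, in place of code of your own. Each camera call takes 0.05 s, during which the arm holds its last target.

## Task

Pick up the wooden wedge by its heel block and slide it, thin end first and flat on the jig's plywood base, under the front edge of the hinged metal plate between its two rubber pads, until it just lifts the plate a few millimetres off the pads (the line across the wedge's slope is then about at the plate's edge). Finish while still gripping the wedge there, the wedge alone carrying the plate, so that I can tighten the lock screw. Never raise the plate high or move it with the gripper, and leave the pine block on the plate, the sanding block, tape measure and pliers where they lie.

Things in the scene. Friction and masses are not known exactly. Their poses are not given: they have to be found in the camera images.
- jig: Drilling jig fixed on the bench. Origin at bench height, straight below the middle of the hinged plate's front edge; x from that edge to the hinge (away from the robot, within 0.3 rad), z up. Plywood base 12 mm thick, 180 mm wide, x = -130 (bare apron before the plate) to +190 mm. A steel lock bracket stands beside the plate at x = 125, y = 80 mm, 64 mm high.
- plate_edge (a point): Middle of the lower front edge of the plate as it lies at rest: 24 mm above the bench, 12 mm above the base; fixed to the jig, same axes. Bare metal plate 160 mm (x) by 140 mm (y), 12 mm thick, hinged at its far edge. Two stop pins, 14 mm high, stand on it 46 mm behind the edge.
- pad_left (a point): Centre of the top of the left (+y) black rubber rest pad, 14 mm behind and 55 mm to the left of the plate edge's middle. Pad 22 mm (x) by 24 mm (y), 12 mm high, on the base. The right pad is its mirror image at y = -55 mm: 86 mm are free between the two.
- plate (a joint): Hinge angle of the metal plate, rad: 0 when it lies on its pads, growing as its front edge rises (1.6 mm per 0.01 rad). About 6 N of its weight stand on the front edge; it drops back when nothing carries it.
- wedge: Loose plain wooden wedge, 140 x 30 mm, about 80 g. Origin on its underside at mid-length, x along it to the thin toe (x = +70 mm), z up. Slope from 4 mm thick at the toe to 24 mm at x = -30 mm (1 in 5), a dark line across it 57 mm from the toe; then the heel block. Flat on the base it begins to lift the plate with its toe 40 mm past the edge, then 1 mm per 5 mm of push.
- wedge_heel (a point): Centre of the wedge's heel block (40 mm long, 30 mm wide, 40 mm high), 20 mm above the wedge's underside, 120 mm behind the toe; axes as the wedge. Grip it here, across its 30 mm width.
- wedge_toe (a point): Middle of the wedge's toe (thin end), on its underside; axes as the wedge.
- sand_block: Bystander: brown sanding block, 65 x 100 x 28 mm, loose; origin under its centre.
- tape_measure: Bystander: tape measure, 40 x 80 x 66 mm, loose; origin under its centre.
- pliers: Bystander: pliers, 48 x 181 x 15 mm, lying loose; origin under the centre.
- workpiece: Pine block, 45 x 160 x 38 mm, 0.18 kg, lying loose on the plate behind the two stop pins, its front face 52 mm behind the plate's edge; origin under its centre. It stays where it lies.
Not all that is in view belongs to the job. Leave any turquoise look-alike of the wedge alone.

How it is judged:
By the outcome, as a careful person would: the job done as asked, in the order asked, and still so for the second after the job is handed in, while the arm keeps its last pose, push and grip.
It also fails if it takes over 38 s, if anything falls off the work surface, if the arm or the gripper's body presses on something with over 40 N, if the wrist force passes 120 N, or if a joint passes its speed limit or range.

## Working session

There is one attempt and no reset: what is moved stays moved. The work goes in short steps, Python scripts to look and compute and a shell command to move; the robot and the scene stay as the last step left them, time stands still between calls to the robot, and variables do not carry over. Pictures are saved under pics/ and viewed, and the job is handed in when it is done.

```bash
ls; mkdir -p pics; python3 - <<'E'
from workcell import state, read_camera, camera_model, ctrl, recognise
import cv2
s=state(); print({k:s[k] for k in ('time','tcp_pos','tool_rot','opening','ft_force')})
for c in ('scene','top'):
    cv2.imwrite(f'pics/{c}0.png',read_camera(c))
    for n in ('wedge','wedge_heel','wedge_toe','plate_edge','pad_left'):
        print(c,n,[(r['location'],round(r['conf'],2)) for r in recognise(n,c)])
print(camera_model('scene'));print(camera_model('top'))
E
```

```text
pics
{'time': 0.0, 'tcp_pos': array([ 0.12580498, -0.53512538,  0.23814819]), 'tool_rot': array([ 9.93348558e-01,  1.15143850e-01,  7.45936592e-05, -7.28825368e-04]), 'opening': 0.08829235316752296, 'ft_force': array([ 0.72575479,  0.29036102, -0.43913451])}
scene wedge [([355.0, 274.0], 0.86), ([257.0, 393.7], 0.64)]
scene wedge_heel [([355.8, 275.2], 0.91), ([262.1, 393.1], 0.78), ([248.2, 293.2], 0.6)]
scene wedge_toe [([257.8, 393.3], 0.7), ([356.3, 273.8], 0.69)]
scene plate_edge [([248.8, 295.5], 0.86)]
scene pad_left [([251.0, 292.7], 0.8)]
top wedge [([262.8, 205.4], 0.8)]
top wedge_heel [([261.4, 202.0], 0.87)]
top wedge_toe [([262.5, 204.6], 0.73)]
top plate_edge [([243.5, 322.8], 0.55)]
top pad_left [([242.6, 321.5], 0.78)]
{'fx': 551.9701691862432, 'fy': 551.9701691862432, 'cx': 312.9354879303657, 'cy': 236.05682476395447, 'dist': array([-0.05850042,  0.        ,  0.        ,  0.        ,  0.        ]), 'world_from_camera': array([[-0.84910927, -0.33182787,  0.41097897,  0.0131404 ],
       [-0.52780784,  0.56362679, -0.63540831,  0.8273637 ],
       [-0.02079258, -0.75644901, -0.65372208,  0.92892919],
       [ 0.        ,  0.        ,  0.        ,  1.        ]])}
{'fx': 587.2918100139037, 'fy': 587.2918100139037, 'cx': 318.9829559525076, 'cy': 240.9747400757969, 'dist': array([-0.15450483,  0.        ,  0.        ,  0.        ,  0.        ]), 'world_from_camera': array([[ 0.20733626, -0.87131684,  0.44476807, -0.13729523],
       [-0.97824031, -0.18818904,  0.08735431, -0.14566115],
       [ 0.0075872 , -0.45320178, -0.89137567,  1.49337788],
       [ 0.        ,  0.        ,  0.        ,  1.        ]])}
```

View pics/scene0.png

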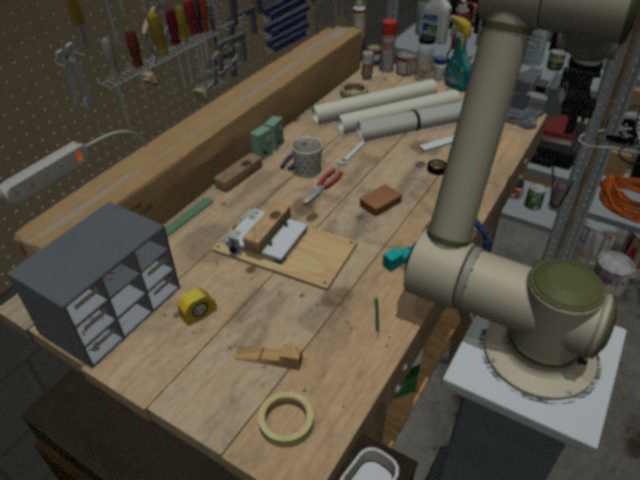

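View pics/top0.png

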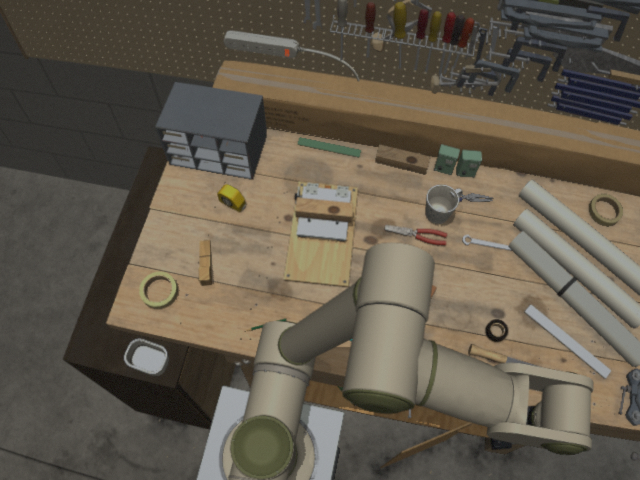

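Candidates for the wedge: the wooden one at scene (row 355, col 272) / top (262, 205), and the turquoise look-alike at scene (257, 396). The wooden one fits the description. I'll check it in close crops.

```bash
cat > h.py <<'E'
import numpy as np, cv2
from workcell import state, read_camera, camera_model, ctrl, recognise
from scipy.spatial.transform import Rotation as R
def ray(m,rc):
    K=np.array([[m['fx'],0,m['cx']],[0,m['fy'],m['cy']],[0,0,1]])
    u=cv2.undistortPoints(np.array([[[rc[1],rc[0]]]],float),K,m['dist'])[0,0]
    T=m['world_from_camera']; return T[:3,3],T[:3,:3]@np.array([u[0],u[1],1.])
def onz(m,rc,z):
    o,d=ray(m,rc); return o+d*(z-o[2])/d[2]
def proj(m,P):
    K=np.array([[m['fx'],0,m['cx']],[0,m['fy'],m['cy']],[0,0,1]])
    T=np.linalg.inv(m['world_from_camera'])
    p,_=cv2.projectPoints(np.atleast_2d(P).astype(float),cv2.Rodrigues(T[:3,:3])[0],T[:3,3],K,m['dist']); return p[:,0,::-1]
def crop(im,r0,c0,h,w,s,name):
    c=cv2.resize(im[r0:r0+h,c0:c0+w],None,fx=s,fy=s,interpolation=cv2.INTER_CUBIC); cv2.imwrite(name,c)
E
python3 - <<'E'
from h import *
a=cv2.imread('pics/scene0.png');b=cv2.imread('pics/top0.png')
crop(a,335,225,50,90,8,'pics/c1.png'); crop(b,230,180,60,50,10,'pics/c2.png')
crop(a,200,205,100,160,5,'pics/c3.png'); crop(b,175,275,120,95,5,'pics/c4.png')
E
```

```text
(no output)
```

View pics/c1.png

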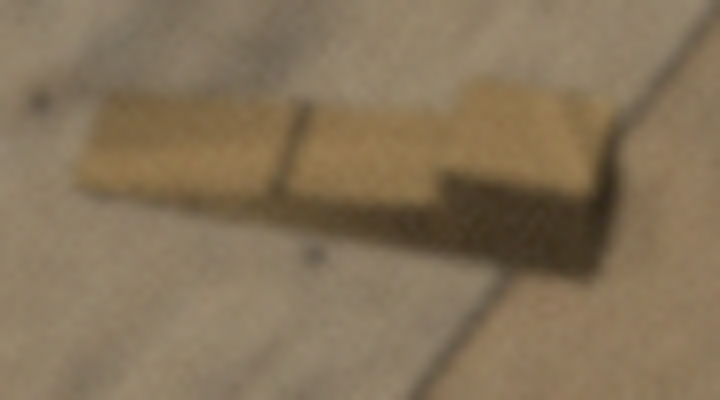

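View pics/c2.png

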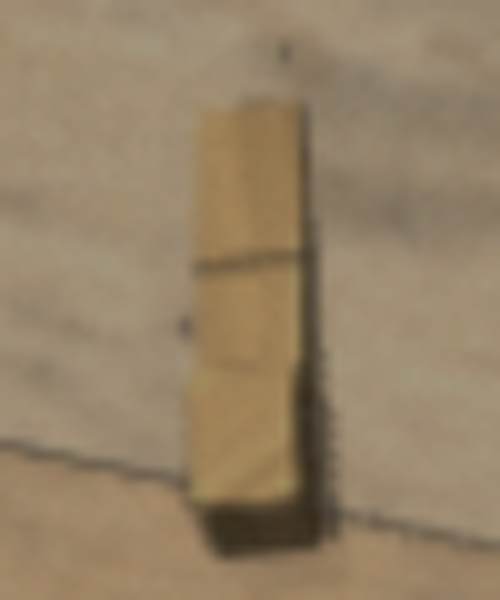

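View pics/c3.png

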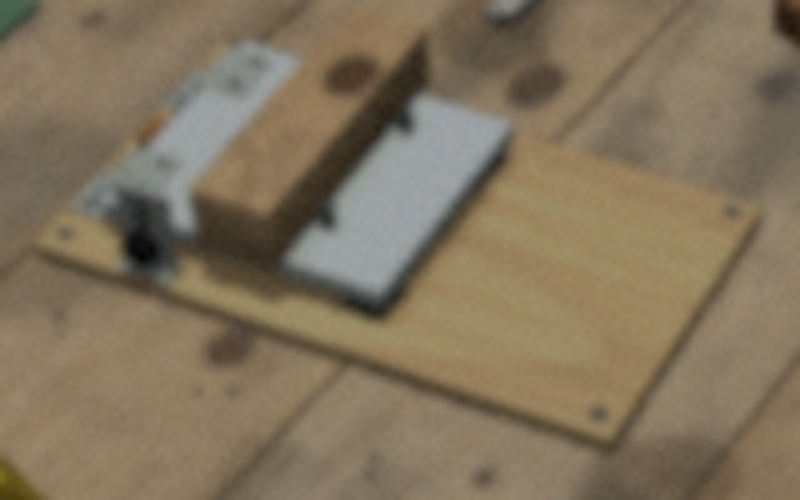

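View pics/c4.png

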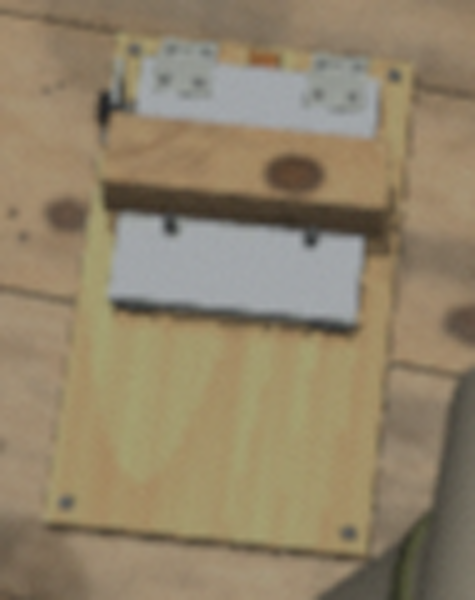

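The crops confirm it: a bare wooden wedge with a dark line across the slope and a heel block nearer the robot. I'll fit the wedge and jig poses from corner pixels in both views.

```bash
cat > fit.py <<'E'
from h import *
from scipy.optimize import least_squares
ms=camera_model('scene');mt=camera_model('top')
def px(r0,c0,s,u,v): return [(v+.5)/s-.5+r0,(u+.5)/s-.5+c0]
def fit(obs,x0,z0):
    def res(p,full=False):
        Rz=R.from_euler('z',p[2]).as_matrix(); o=[]
        for m,P,rc in obs: o.append(proj(m,Rz@np.array(P)+[p[0],p[1],z0])[0]-rc)
        return np.array(o) if full else np.ravel(o)
    s=least_squares(res,x0,loss='soft_l1'); print(s.x.round(4)); print(res(s.x,True).round(1).tolist()); return s.x
S=lambda u,v:px(335,225,8,u,v); T=lambda u,v:px(230,180,10,u,v)
a,b=.07,.015
w=[(ms,[a,b,.002],S(80,188)),(ms,[a,-b,.004],S(108,97)),(ms,[.013,-b,.0154],S(303,105)),(ms,[.013,b,.0154],S(275,192)),
(ms,[-.03,b,.04],S(440,178)),(ms,[-.07,-b,.04],S(617,105)),(ms,[-.07,b,.04],S(595,192)),(ms,[-.07,b,0],S(593,275)),
(mt,[a,b,.004],T(198,108)),(mt,[a,-b,.004],T(300,100)),(mt,[.013,b,.0154],T(197,267)),(mt,[.013,-b,.0154],T(302,253)),
(mt,[-.07,b,.04],T(188,502)),(mt,[-.07,-b,.04],T(297,498)),(mt,[-.07,b,0],T(220,557)),(mt,[-.07,-b,0],T(322,545))]
fit(w,[*onz(mt,[262,205],.01)[:2],0],0)
S=lambda u,v:px(200,205,5,u,v); T=lambda u,v:px(175,275,5,u,v)
j=[(mt,[-.13,.09,.012],T(48,522)),(mt,[-.13,-.09,.012],T(370,552)),(mt,[.19,.09,.012],T(120,35)),(mt,[.19,-.09,.012],T(412,65)),
(mt,[0,.07,.036],T(112,298)),(mt,[0,-.07,.036],T(356,318)),(ms,[-.13,.09,.012],S(610,435)),(ms,[-.13,-.09,.012],S(757,210)),(ms,[.19,.09,.012],S(40,240)),
(ms,[0,.07,.036],S(380,295)),(ms,[0,-.07,.036],S(510,132))]
fit(j,[*onz(mt,[243,322],.024)[:2],0],0)
E
python3 fit.py
```

```text
[0.4737 0.2991 0.3336]
[[-0.1, -1.5], [-0.7, -0.5], [-0.6, 0.8], [0.2, 0.0], [-1.9, -0.9], [-1.3, 0.2], [-0.2, -0.6], [1.4, 0.4], [0.1, -0.4], [-0.2, -0.2], [0.4, -0.3], [0.6, -0.2], [0.6, 0.0], [-0.2, 0.2], [0.8, -0.6], [0.8, -0.0]]
[ 0.6058 -0.005   0.1003]
[[-0.2, -1.1], [0.5, -0.1], [-0.8, -0.9], [-1.0, 0.7], [-0.5, -0.9], [0.5, 0.0], [0.4, 0.4], [-1.6, 1.3], [0.2, -1.7], [-0.9, 0.2], [-2.5, 0.6]]
```

Both fits have residuals of about 1 px. Wedge: (0.474, 0.299), yaw 0.334. Jig: (0.606, −0.005), yaw 0.100. Next I move toward the wedge.

```bash
python3 -m handwheel '[{"fingers":1,"offset":[3.5,-3.2,0],"dr":[0,0,0]},{"fingers":1,"offset":[3.5,-3.2,0],"dr":[0,0,0]},{"fingers":1,"offset":[3.5,-3.2,0],"dr":[0,0,0]},{"fingers":1,"offset":[3.5,-3.2,0],"dr":[0,0,0]},{"fingers":1,"offset":[3.5,-3.2,0],"dr":[0,0,0]},{"fingers":1,"offset":[3.5,-3.2,0],"dr":[0,0,0]},{"fingers":1,"offset":[3.5,-3.2,0],"dr":[0,0,0]},{"fingers":1,"offset":[3.5,-3.2,0],"dr":[0,0,0]},{"fingers":1,"offset":[3.5,-3.2,0],"dr":[0,0,0]},{"fingers":1,"offset":[3.5,-3.2,0],"dr":[0,0,0]}]' 25
cat > go.py <<'E'
import sys
from h import *
# target x y z yaw -> needed turn about tool z (first) and then shift in tool axes (cm), both for current and after-turn axes
t=np.array([float(v) for v in sys.argv[1:4]]); yaw=float(sys.argv[4])
s=state(); M=R.from_quat(s['tool_rot']).as_matrix()
y=np.arctan2(M[1,0],M[0,0]); Mt=np.array([[np.cos(yaw),np.sin(yaw),0],[np.sin(yaw),-np.cos(yaw),0],[0,0,-1]]).T
print('t',round(s['time'],2),'pos',s['tcp_pos'].round(4),'yaw',round(y,4),'tilt',M[:,2].round(4),'open',round(s['opening'],4),'F',s['ft_force'].round(1),'q',s['q'].round(2))
print('now-axes cm',(M.T@(t-s['tcp_pos'])*100).round(2),'after-turn cm',(Mt.T@(t-s['tcp_pos'])*100).round(2),'dr',R.from_matrix(M.T@Mt).as_rotvec().round(4))
E
python3 go.py .4265 .2827 .15 .334
```

```text
time: 1.6
tcp_pos: [0.3941, -0.142, 0.2391]
tool_rot: [0.993, 0.115, 0.0, 0.0]
ft_force: [0.7, -1.3, 0.4]
opening: 0.0878
t 1.6 pos [ 0.3941 -0.142   0.2391] yaw 0.2306 tilt [ 7.e-04 -5.e-04 -1.e+00] open 0.0878 F [ 0.7 -1.3  0.4] q [-0.63  0.15  1.63  0.    1.37  0.71]
now-axes cm [ 12.86 -40.61   8.89] after-turn cm [ 16.99 -39.06   8.91] dr [ 0.0007 -0.0005 -0.1034]
```

```bash
python3 -m handwheel '[{"fingers":1,"offset":[1.4,-4.5,0.5],"dr":[0,0,0]},{"fingers":1,"offset":[1.4,-4.5,0.5],"dr":[0,0,0]},{"fingers":1,"offset":[1.4,-4.5,0.5],"dr":[0,0,0]},{"fingers":1,"offset":[1.4,-4.5,0.5],"dr":[0,0,0]},{"fingers":1,"offset":[1.4,-4.5,1],"dr":[0,0,0]},{"fingers":1,"offset":[1.4,-4.5,1],"dr":[0,0,0]},{"fingers":1,"offset":[1.4,-4.5,1],"dr":[0,0,0]},{"fingers":1,"offset":[1.4,-4.5,1],"dr":[0,0,0]},{"fingers":1,"offset":[1.4,-4.5,1],"dr":[0,0,0]},{"fingers":1,"offset":[0,0,1],"dr":[0,0,-0.103]}]' 25
python3 go.py .4265 .2827 .15 .334
python3 - <<'E'
from h import *
m=camera_model('wrist'); im=read_camera('wrist'); cv2.imwrite('pics/w1.png',im); import pickle; pickle.dump(m,open('w1.pkl','wb'))
c,s=np.cos(.3336),np.sin(.3336)
P=[[ -.07,.015,.04],[-.07,-.015,.04],[-.03,.015,.04],[-.03,-.015,.04],[.07,.015,.004],[.07,-.015,.004],[.013,.015,.0154],[.013,-.015,.0154]]
P=[[.4737+c*p[0]-s*p[1],.2991+s*p[0]+c*p[1],p[2]] for p in P]
q=proj(m,P); print(q.round(0).tolist())
for r,cc in q: cv2.circle(im,(int(round(cc)),int(round(r))),3,(0,0,255),1)
cv2.imwrite('pics/w1o.png',im)
E
```

```text
time: 2.6
tcp_pos: [0.423, 0.2836, 0.1581]
tool_rot: [0.986, 0.169, 0.0, -0.001]
ft_force: [1.2, -1.4, -0.7]
opening: 0.0878
t 2.6 pos [0.423  0.2836 0.1581] yaw 0.3394 tilt [ 8.0e-04  1.2e-03 -1.0e+00] open 0.0878 F [ 1.2 -1.4 -0.7] q [0.36 0.39 1.54 0.   1.21 1.59]
now-axes cm [0.3  0.2  0.81] after-turn cm [0.3  0.2  0.81] dr [-0.0009 -0.0011  0.0054]
[[258.0, 301.0], [258.0, 343.0], [202.0, 300.0], [203.0, 344.0], [51.0, 302.0], [51.0, 345.0], [136.0, 301.0], [136.0, 344.0]]
```

View pics/w1o.png

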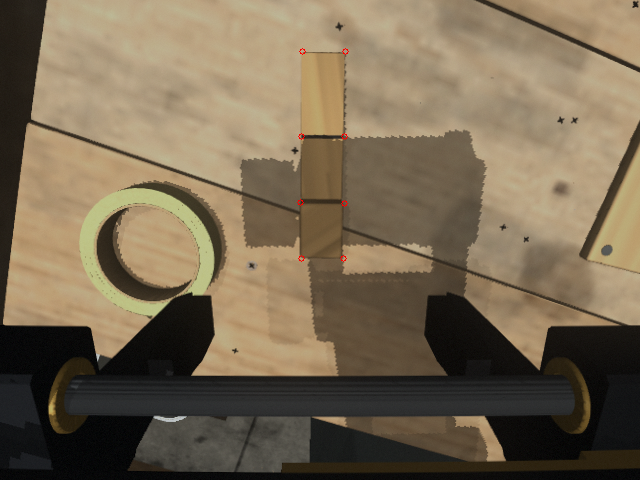

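The wrist view shows the wooden wedge at rows 51–258, cols 301–345, exactly under the projected corners. The tape roll at cols 80–215 is clear of the fingers. I'll descend and grip.

```bash
python3 -m handwheel '[{"fingers":1,"offset":[0.3,0.2,4],"dr":[0,0,0.005]},{"fingers":1,"offset":[0,0,4],"dr":[0,0,0]},{"fingers":1,"offset":[0,0,3.5],"dr":[0,0,0]},{"fingers":1,"offset":[0,0,2],"dr":[0,0,0]},{"fingers":1,"offset":[0,0,1],"dr":[0,0,0]},{"fingers":1,"offset":[0,0,0.3],"dr":[0,0,0]},{"fingers":1,"offset":[0,0,0],"dr":[0,0,0]}]' 25
python3 go.py .4265 .2827 .008 .334
```

```text
time: 3.35
tcp_pos: [0.4273, 0.2783, 0.0114]
tool_rot: [0.987, 0.163, 0.0, -0.0]
ft_force: [1.1, 0.3, 0.5]
opening: 0.0879
t 3.35 pos [0.4273 0.2783 0.0114] yaw 0.328 tilt [ 9.e-04  3.e-04 -1.e+00] open 0.0879 F [1.1 0.3 0.5] q [ 0.34  0.6   1.7  -0.    0.84  1.59]
now-axes cm [ 0.07 -0.44  0.34] after-turn cm [ 0.07 -0.44  0.34] dr [-0.    -0.001 -0.006]
```

```bash
python3 -m handwheel '[{"fingers":1,"offset":[0.1,-0.4,0.2],"dr":[0,0,-0.006]},{"fingers":1,"offset":[0,0,0],"dr":[0,0,0]},{"fingers":0,"offset":[0,0,0],"dr":[0,0,0]},{"fingers":0,"offset":[0,0,0],"dr":[0,0,0]},{"fingers":0,"offset":[0,0,0],"dr":[0,0,0]},{"fingers":0,"offset":[0,0,0],"dr":[0,0,0]},{"fingers":0,"offset":[0,0,0],"dr":[0,0,0]},{"fingers":0,"offset":[0,0,0],"dr":[0,0,0]}]' 30
python3 go.py .4265 .2827 .008 .334
```

```text
time: 4.15
tcp_pos: [0.4265, 0.2824, 0.0087]
tool_rot: [0.986, 0.167, -0.0, -0.0]
ft_force: [-0.7, -1.0, -0.8]
opening: 0.0423
t 4.15 pos [0.4265 0.2824 0.0087] yaw 0.3347 tilt [-0. -0. -1.] open 0.0423 F [-0.7 -1.  -0.8] q [0.35 0.61 1.7  0.   0.83 1.59]
now-axes cm [ 0.01 -0.02  0.07] after-turn cm [ 0.01 -0.02  0.07] dr [-0.      0.      0.0007]
```

```bash
python3 -m handwheel '[{"fingers":0,"offset":[0,0,0],"dr":[0,0,0]},{"fingers":0,"offset":[0,0,0],"dr":[0,0,0]},{"fingers":0,"offset":[0,0,0],"dr":[0,0,0]},{"fingers":0,"offset":[0,0,0],"dr":[0,0,0]}]' 30
python3 go.py .4265 .2827 .06 .334
```

```text
time: 4.55
tcp_pos: [0.4265, 0.2825, 0.0087]
tool_rot: [0.986, 0.167, -0.0, -0.0]
ft_force: [0.1, 0.5, -0.1]
opening: 0.0297
t 4.55 pos [0.4265 0.2825 0.0087] yaw 0.3347 tilt [-1.e-04  0.e+00 -1.e+00] open 0.0297 F [ 0.1  0.5 -0.1] q [0.35 0.61 1.7  0.   0.83 1.59]
now-axes cm [ 0.01 -0.02 -5.13] after-turn cm [ 0.01 -0.02 -5.13] dr [-0.      0.0001  0.0007]
```

Gripped at 29.7 mm opening. Now lift and turn to the jig's yaw.

```bash
python3 -m handwheel '[{"fingers":0,"offset":[0,0,-1.5],"dr":[0,0,0]},{"fingers":0,"offset":[0,0,-3],"dr":[0,0,0]},{"fingers":0,"offset":[0,0,-1],"dr":[0,0,0.08]},{"fingers":0,"offset":[0,0,0],"dr":[0,0,0.1]},{"fingers":0,"offset":[0,0,0],"dr":[0,0,0.055]},{"fingers":0,"offset":[0,0,0],"dr":[0,0,0]}]' 30
python3 go.py .4765 -.018 .055 .1
```

```text
time: 5.15
tcp_pos: [0.4263, 0.2824, 0.0637]
tool_rot: [0.999, 0.05, -0.0, 0.0]
ft_force: [0.2, -1.2, -1.4]
opening: 0.03
t 5.15 pos [0.4263 0.2824 0.0637] yaw 0.0994 tilt [-3.e-04 -1.e-04 -1.e+00] open 0.03 F [ 0.2 -1.2 -1.4] q [ 0.35  0.52  1.65 -0.    0.97  1.82]
now-axes cm [ 2.01 30.39  0.87] after-turn cm [ 1.99 30.39  0.87] dr [ 0.0001  0.0003 -0.0006]
```

```bash
python3 -m handwheel '[{"fingers":0,"offset":[0.2,2.5,0],"dr":[0,0,0]},{"fingers":0,"offset":[0.3,4.2,0],"dr":[0,0,0]},{"fingers":0,"offset":[0.3,4.5,0],"dr":[0,0,0]},{"fingers":0,"offset":[0.3,4.5,0],"dr":[0,0,0]},{"fingers":0,"offset":[0.3,4.5,0],"dr":[0,0,0]},{"fingers":0,"offset":[0.3,4.2,0.3],"dr":[0,0,0]},{"fingers":0,"offset":[0.2,3.5,0.3],"dr":[0,0,0]},{"fingers":0,"offset":[0.1,2.5,0.3],"dr":[0,0,0]},{"fingers":0,"offset":[0,0,0],"dr":[0,0,0]},{"fingers":0,"offset":[0,0,0],"dr":[0,0,0]}]' 30
python3 go.py .4765 -.018 .022 .1
python3 - <<'E'
from h import *
m=camera_model('wrist'); im=read_camera('wrist'); cv2.imwrite('pics/w2.png',im)
c,s=np.cos(.1003),np.sin(.1003)
P=[[0,.07,.036],[0,-.07,.036],[0,0,.036],[-.13,.09,.012],[-.13,-.09,.012],[.046,.0,.036],[0,.043,.012],[0,-.043,.012]]
P=[[.6058+c*p[0]-s*p[1],-.005+s*p[0]+c*p[1],p[2]] for p in P]
q=proj(m,P); print(q.round(0).tolist())
for r,cc in q: cv2.circle(im,(int(round(cc)),int(round(r))),3,(0,0,255),1)
cv2.imwrite('pics/w2o.png',im); cv2.imwrite('pics/s2.png',read_camera('scene'))
E
```

```text
time: 6.15
tcp_pos: [0.4764, -0.018, 0.0546]
tool_rot: [0.999, 0.05, -0.0, -0.0]
ft_force: [-1.3, -0.1, -0.7]
opening: 0.0298
t 6.15 pos [ 0.4764 -0.018   0.0546] yaw 0.0998 tilt [-7.e-04  4.e-04 -1.e+00] open 0.0298 F [-1.3 -0.1 -0.7] q [-0.29  0.49  1.76  0.    0.9   1.18]
now-axes cm [0.01 0.   3.26] after-turn cm [0.01 0.   3.26] dr [-0.0004  0.0007 -0.0002]
[[-30.0, 127.0], [-30.0, 510.0], [-32.0, 319.0], [275.0, 145.0], [275.0, 493.0], [-186.0, 319.0], [-11.0, 217.0], [-11.0, 421.0]]
```

View pics/w2o.png

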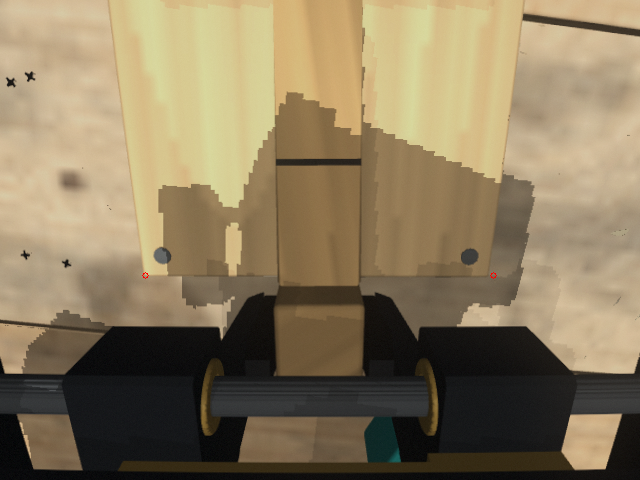

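View pics/s2.png

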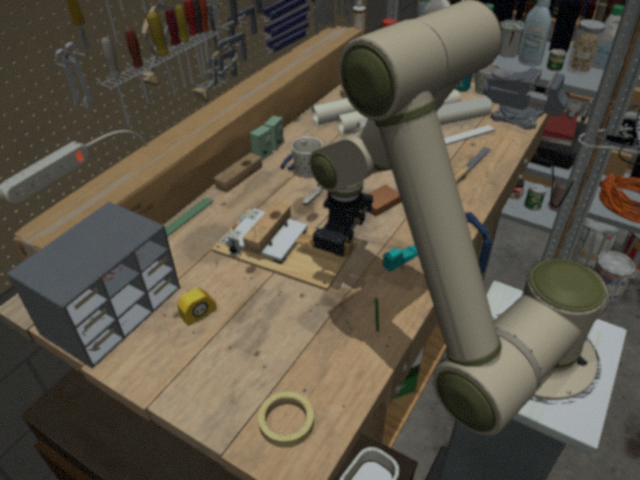

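The wrist view shows the wedge centred on the apron (cols 275–362, line at row 161), and the base corners match the projection. The turquoise part is behind the gripper, clear of it. Next: lower to touch the base.

```bash
python3 -m handwheel '[{"fingers":0,"offset":[0,0,1.5],"dr":[0,0,0]},{"fingers":0,"offset":[0,0,1],"dr":[0,0,0]},{"fingers":0,"offset":[0,0,0.5],"dr":[0,0,0]},{"fingers":0,"offset":[0,0,0.2],"dr":[0,0,0]},{"fingers":0,"offset":[0,0,0],"dr":[0,0,0]}]' 30
python3 -m handwheel '[{"fingers":0,"offset":[0,0,0.1],"dr":[0,0,0]},{"fingers":0,"offset":[0,0,0],"dr":[0,0,0]}]' 30
python3 -m handwheel '[{"fingers":0,"offset":[0,0,0.1],"dr":[0,0,0]},{"fingers":0,"offset":[0,0,0],"dr":[0,0,0]}]' 30
python3 go.py .4765 -.018 .0207 .1
```

```text
time: 6.75
tcp_pos: [0.4767, -0.0178, 0.0227]
tool_rot: [0.999, 0.05, -0.0, -0.0]
ft_force: [-0.1, -0.6, -1.1]
opening: 0.0299
time: 6.95
tcp_pos: [0.4768, -0.0181, 0.0219]
tool_rot: [0.999, 0.05, 0.0, 0.0]
ft_force: [0.2, 0.6, -0.9]
opening: 0.0299
time: 7.15
tcp_pos: [0.4767, -0.0181, 0.0208]
tool_rot: [0.999, 0.05, 0.0, 0.0]
ft_force: [0.1, -1.0, -1.9]
opening: 0.0297
t 7.15 pos [ 0.4767 -0.0181  0.0208] yaw 0.0997 tilt [ 1.e-04 -0.e+00 -1.e+00] open 0.0297 F [ 0.1 -1.  -1.9] q [-0.29  0.55  1.79  0.    0.81  1.18]
now-axes cm [-0.02 -0.01  0.01] after-turn cm [-0.02 -0.01  0.01] dr [ 0.     -0.0001 -0.0003]
```

```bash
python3 -m handwheel '[{"fingers":0,"offset":[0,0,0.05],"dr":[0,0,0]},{"fingers":0,"offset":[0,0,0],"dr":[0,0,0]}]' 30
python3 -m handwheel '[{"fingers":0,"offset":[0,0,0.05],"dr":[0,0,0]},{"fingers":0,"offset":[0,0,0],"dr":[0,0,0]}]' 30
python3 - <<'E'
from h import *
cv2.imwrite('pics/w3.png',read_camera('wrist'))
E
python3 go.py .4765 -.018 .0207 .1
```

```text
time: 7.35
tcp_pos: [0.4767, -0.0181, 0.0207]
tool_rot: [0.999, 0.05, 0.0, 0.0]
ft_force: [-1.2, -0.2, 5.1]
opening: 0.0297
time: 7.55
tcp_pos: [0.4767, -0.0181, 0.0207]
tool_rot: [0.999, 0.05, 0.0, 0.0]
ft_force: [-3.2, 0.7, 12.2]
opening: 0.0296
t 7.6 pos [ 0.4767 -0.0181  0.0207] yaw 0.0999 tilt [ 8.e-04 -3.e-04 -1.e+00] open 0.0295 F [-4.6  0.4 11.7] q [-0.29  0.55  1.79 -0.    0.8   1.18]
now-axes cm [-0.02 -0.01 -0.  ] after-turn cm [-0.02 -0.01 -0.  ] dr [ 0.0004 -0.0008 -0.0001]
```

View pics/w3.png

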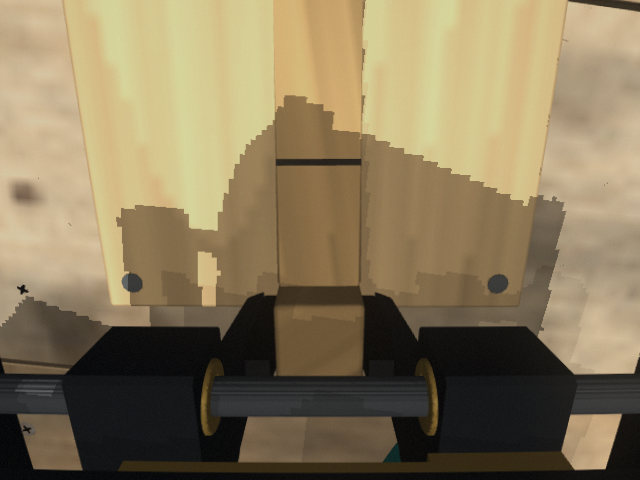

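The wedge touched the base at TCP z = 0.0207, exactly as predicted, and lies flat. I'll ease the down-force and slide in. The toe is at about −10 mm.

```bash
python3 -m handwheel '[{"fingers":0,"offset":[0.3,0,-0.04],"dr":[0,0,0]},{"fingers":0,"offset":[0.7,0,0],"dr":[0,0,0]},{"fingers":0,"offset":[1,0,0],"dr":[0,0,0]},{"fingers":0,"offset":[1,0,0],"dr":[0,0,0]},{"fingers":0,"offset":[0.7,0,0],"dr":[0,0,0]},{"fingers":0,"offset":[0.5,0,0],"dr":[0,0,0]},{"fingers":0,"offset":[0,0,0],"dr":[0,0,0]}]' 35
python3 -m handwheel '[{"fingers":0,"offset":[0.4,0,0],"dr":[0,0,0]},{"fingers":0,"offset":[0.3,0,0],"dr":[0,0,0]},{"fingers":0,"offset":[0,0,0],"dr":[0,0,0]}]' 35
python3 - <<'E'
from h import *
cv2.imwrite('pics/w4.png',read_camera('wrist'))
E
python3 go.py .543 -.0113 .0207 .1
```

```text
time: 8.3
tcp_pos: [0.5191, -0.0138, 0.0207]
tool_rot: [0.999, 0.05, 0.0, 0.0]
ft_force: [-0.7, 0.3, 6.0]
opening: 0.0299
time: 8.6
tcp_pos: [0.5255, -0.0131, 0.0207]
tool_rot: [0.999, 0.05, 0.0, 0.0]
ft_force: [-2.1, 0.0, 7.5]
opening: 0.0297
t 8.65 pos [ 0.5255 -0.0131  0.0207] yaw 0.0999 tilt [ 3.e-04 -1.e-04 -1.e+00] open 0.0294 F [-1.8 -0.5  7.1] q [-0.25  0.6   1.65 -0.    0.89  1.22]
now-axes cm [ 1.76 -0.01  0.  ] after-turn cm [ 1.76 -0.01  0.  ] dr [ 0.0002 -0.0003 -0.0001]
```

View pics/w4.png

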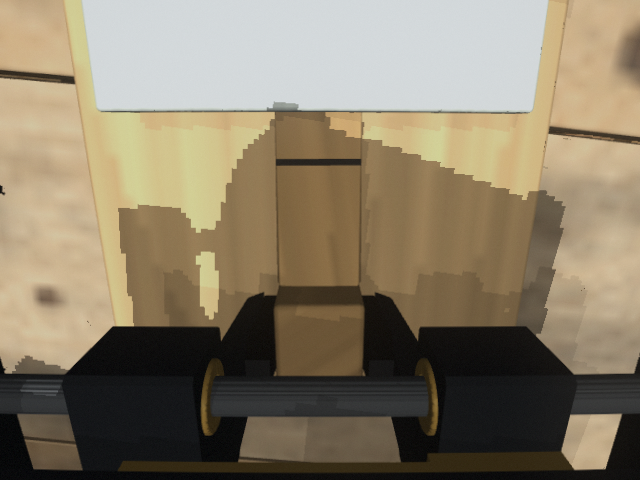

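The wedge is under the plate edge (edge at row 110, line at row 161) and centred (318 vs 315). I'll push the last 17 mm slowly.

```bash
python3 -m handwheel '[{"fingers":0,"offset":[0.3,0,0],"dr":[0,0,0]},{"fingers":0,"offset":[0.3,0,0],"dr":[0,0,0]},{"fingers":0,"offset":[0.3,0,0],"dr":[0,0,0]},{"fingers":0,"offset":[0,0,0],"dr":[0,0,0]}]' 40
python3 -m handwheel '[{"fingers":0,"offset":[0.3,0,0],"dr":[0,0,0]},{"fingers":0,"offset":[0.3,0,0],"dr":[0,0,0]},{"fingers":0,"offset":[0.2,0,0],"dr":[0,0,0]},{"fingers":0,"offset":[0,0,0],"dr":[0,0,0]},{"fingers":0,"offset":[0,0,0],"dr":[0,0,0]}]' 40
python3 - <<'E'
from h import *
m=camera_model('wrist')
cv2.imwrite('pics/w5.png',read_camera('wrist'))
c,s=np.cos(.1003),np.sin(.1003)
f=lambda p:[.6058+c*p[0]-s*p[1],-.005+s*p[0]+c*p[1],p[2]]
for dz in (0,.0034): print(proj(m,[f([0,y,.036+dz]) for y in(-.07,.07)]).round(1).tolist())
for c in('scene','top'): cv2.imwrite(f'pics/{c}5.png',read_camera(c))
crop(cv2.imread('pics/scene5.png'),200,205,100,160,5,'pics/c5.png')
E
python3 go.py .543 -.0113 .0207 .1
```

```text
time: 9.05
tcp_pos: [0.5318, -0.0121, 0.0207]
tool_rot: [0.999, 0.05, -0.003, -0.0]
ft_force: [-15.7, -1.2, 16.1]
opening: 0.0299
time: 9.55
tcp_pos: [0.5397, -0.0112, 0.0207]
tool_rot: [0.999, 0.05, -0.003, -0.0]
ft_force: [-16.1, -0.8, 15.8]
opening: 0.0296
[[154.5, 534.5], [154.4, 106.1]]
[[155.5, 540.0], [155.4, 100.7]]
t 9.7 pos [ 0.5397 -0.0112  0.0207] yaw 0.1004 tilt [-6.1e-03  3.0e-04 -1.0e+00] open 0.0295 F [-15.4  -1.3  16.3] q [-0.24  0.62  1.6  -0.    0.92  1.23]
now-axes cm [ 0.33  0.04 -0.  ] after-turn cm [ 0.33  0.04 -0.  ] dr [-0.0009  0.0061  0.0004]
```

View pics/w5.png

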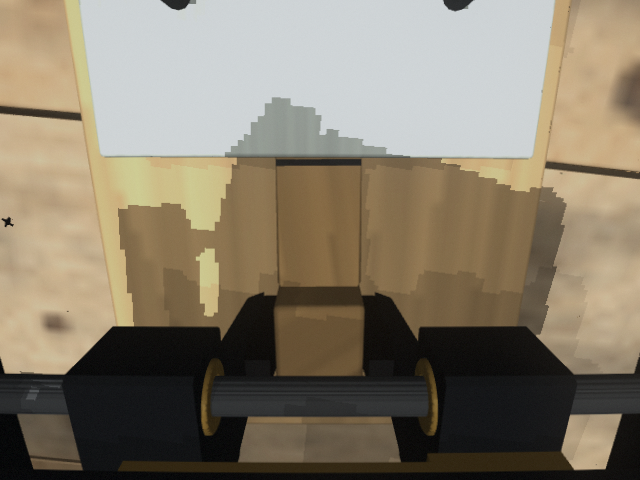

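View pics/c5.png

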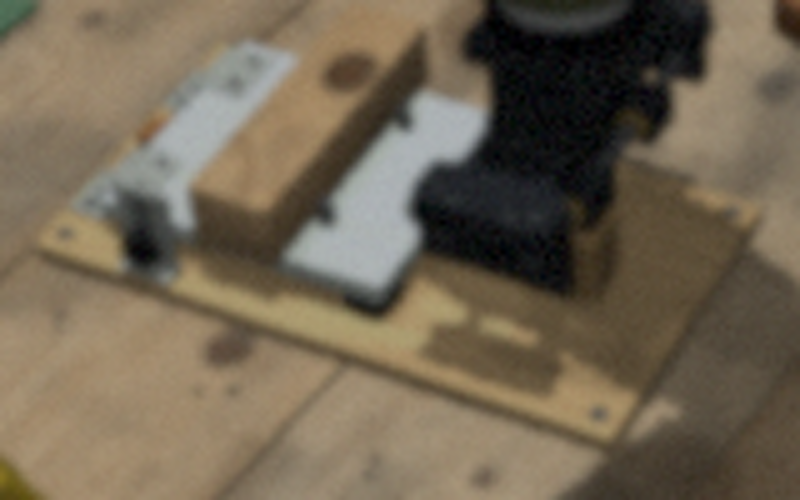

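The dark line (row 161) sits just in front of the plate's edge (row 157), and the wedge hasn't slipped in the grip. The toe is about 53.5 mm in. I'll push about 3.5 mm more.

```bash
python3 -m handwheel '[{"fingers":0,"offset":[0.2,0,0],"dr":[0,0,0]},{"fingers":0,"offset":[0.15,0,0],"dr":[0,0,0]},{"fingers":0,"offset":[0,0,0],"dr":[0,0,0]},{"fingers":0,"offset":[0,0,0],"dr":[0,0,0]},{"fingers":0,"offset":[0,0,0],"dr":[0,0,0]}]' 40
python3 - <<'E'
from h import *
m=camera_model('wrist')
cv2.imwrite('pics/w6.png',read_camera('wrist'))
b=read_camera('top');a=read_camera('scene'); cv2.imwrite('pics/top6.png',b)
crop(b,175,275,120,95,5,'pics/c6.png'); crop(a,215,245,60,90,8,'pics/c7.png')
c,s=np.cos(.1003),np.sin(.1003)
f=lambda p:[.6058+c*p[0]-s*p[1],-.005+s*p[0]+c*p[1],p[2]]
for dz in (0,.0034): print(proj(m,[f([0,y,.036+dz]) for y in(-.07,.07)]).round(1).tolist())
E
python3 go.py .543 -.0113 .0207 .1
```

```text
time: 10.2
tcp_pos: [0.543, -0.0109, 0.0207]
tool_rot: [0.999, 0.05, -0.003, -0.0]
ft_force: [-16.3, -0.3, 16.0]
opening: 0.0294
[[165.0, 532.9], [164.9, 107.7]]
[[166.3, 538.3], [166.2, 102.3]]
t 10.35 pos [ 0.5431 -0.0109  0.0207] yaw 0.1004 tilt [-6.4e-03  3.0e-04 -1.0e+00] open 0.0296 F [-15.3   0.2  16.5] q [-0.24  0.63  1.59 -0.    0.93  1.23]
now-axes cm [-0.01  0.04 -0.  ] after-turn cm [-0.01  0.04 -0.  ] dr [-0.0009  0.0063  0.0004]
```

View pics/w6.png

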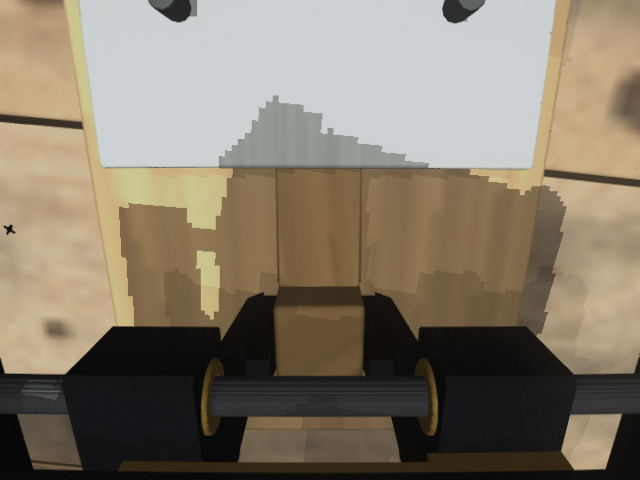

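View pics/c6.png

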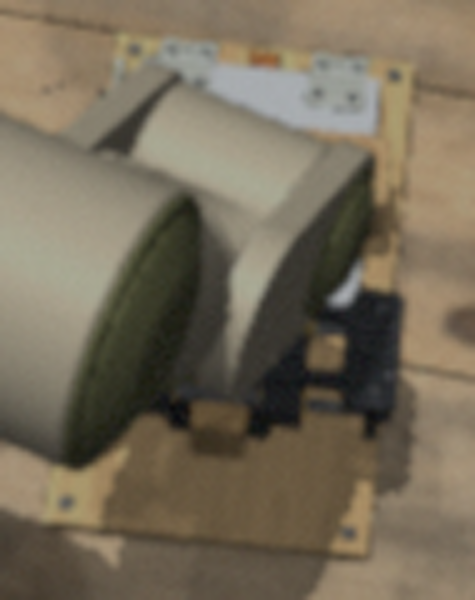

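View pics/c7.png

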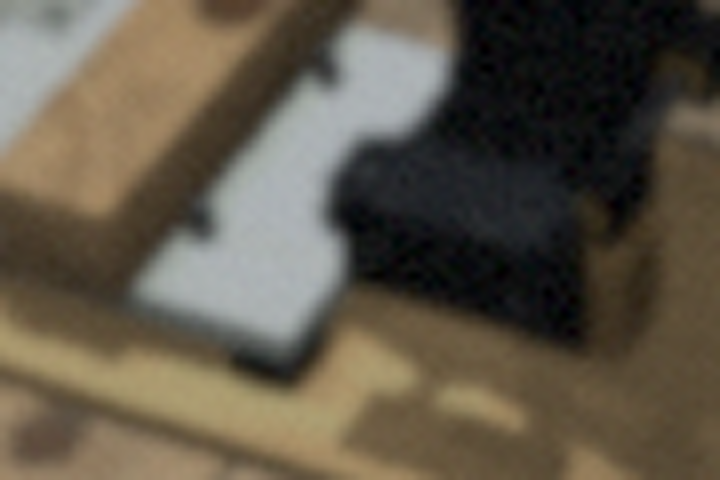

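The line is now right at or under the edge. I'll check the lift from the plate edge's apparent width against the resting picture.

```bash
python3 - <<'E'
from h import *
m=camera_model('wrist'); T=m['world_from_camera'].copy()
c,s=np.cos(.1003),np.sin(.1003)
f=lambda p:[.6058+c*p[0]-s*p[1],-.005+s*p[0]+c*p[1],p[2]]
p0=np.array([.5431,-.0109,.0207])
for n,p,row in(('w4',[.5255,-.0131,.0207],106),('w5',[.5397,-.0112,.0207],152),('w6',p0,162)):
    im=cv2.imread(f'pics/{n}.png').astype(float)
    ws=[]
    for r in range(row-4,row+2):
        sat=im[r].max(1)-im[r].min(1); g=np.where((sat<30)&(im[r].mean(1)>110))[0]; g=g[(g>80)&(g<570)]; ws.append((g.min(),g.max()))
    w=np.median([b-a for a,b in ws])
    m['world_from_camera']=T.copy(); m['world_from_camera'][:3,3]+=np.array(p)-p0
    pr=[]
    for dz in(0,.002,.004,.006):
        q=proj(m,[f([0,y,.036+dz]) for y in(-.07,.07)]); pr.append(round(abs(q[0,1]-q[1,1]),1))
    print(n,ws[2],w,pr)
print(state()['ft_force'].round(1))
E
```

```text
w4 (np.int64(96), np.int64(533)) 437.0 [np.float64(442.5), np.float64(449.3), np.float64(456.3), np.float64(463.5)]
w5 (np.int64(100), np.int64(533)) 433.0 [np.float64(428.4), np.float64(434.8), np.float64(441.4), np.float64(448.2)]
w6 (np.int64(100), np.int64(532)) 432.0 [np.float64(425.2), np.float64(431.5), np.float64(437.9), np.float64(444.6)]
[-15.3   0.2  16.5]
```

```bash
python3 -m handwheel '[{"fingers":0,"offset":[0,0,0],"dr":[0,0,0]},{"fingers":0,"offset":[0,0,0],"dr":[0,0,0]},{"fingers":0,"offset":[0,0,0],"dr":[0,0,0]},{"fingers":0,"offset":[0,0,0],"dr":[0,0,0]},{"fingers":0,"offset":[0,0,0],"dr":[0,0,0]}]' 40
python3 -c "
from workcell import ctrl
print(ctrl.sign_off())"
```

```text
time: 10.85
tcp_pos: [0.5431, -0.0109, 0.0207]
tool_rot: [0.999, 0.05, -0.003, -0.0]
ft_force: [-16.2, -0.7, 16.4]
opening: 0.0294
the job is handed in; nothing more can be done
None
```

The wooden wedge is under the front edge of the plate, centred between the pads, and still gripped by its heel block. The plate is lifted about 3–4 mm, so you can tighten the lock screw. I handed the job in at 10.85 s.

- **Lift:** the toe is about 57 mm past the edge, which gives 3.4 mm of lift by the wedge's slope. The plate edge's apparent width in the wrist camera suggested about 3.9 mm after correcting for its reading with the plate at rest. Without that correction it read about 2.2 mm.
- **Line:** in the last picture the dark line has just gone out of sight at the plate's edge, so I could not see it exactly at the edge.
- **Steadiness:** over the last 0.5 s the tool position did not change and the grip opening stayed at 29.4 mm. The wrist force was steady at about 16 N back and 16 N up, partly because I kept a light press down on the base. The tool leans by about 0.006 rad under that push.
- **Other things:** the gripper stayed clear of the plate, and the pine block lay in place in the last scene crop. The moves kept clear of the sanding block, tape measure, pliers and turquoise look-alike, but I did not measure their positions again at the end.

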